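# Release the ratchet clamp

## Task

Free the wooden block in the ratchet clamp: wind the wing handle on a touch to unload the sprung pawl, flick the pawl off the ratchet wheel so that it stays off, then ease the drum back by hand, without letting it spin and with fresh grips as needed, until the jaw is fully back at its stop. Then flick the pawl over to the wheel again and wind the handle gently on (towards clamping) only until the pawl drops fully home between the next teeth. Leave the block where it lies and do not disturb the things round about.

Things in the scene. Friction and masses are not known exactly. Their poses are not given: they have to be found in the camera images.
- clamp: Grey steel bench clamp fixed to the table, plate 140 x 295 x 12 mm. Origin on the table on the drum's vertical axis; x across the plate (-50 to +90 mm), y along it (-115 to +180 mm) to the fence, z up. The block lies between the fence (54 mm high) and the jaw's sprung plate; a rack moves the jaw 12 mm per rad of the drum. Yaw up to 0.2 rad either way.
- drum (a joint): Turn of the drum, rad: about 0 clamped, 3.40 with the jaw at its stop; grows as it is eased back, clockwise from above. End of travel the other way (clamping): -0.3. A pawl in the wheel (8 hooked teeth, 90 mm across, 32 to 46 mm high) blocks clockwise turning; the other way it clicks over the teeth, which takes up to 0.3 N m. A drag of 0.10 N m holds the drum where it is left.
- handle (a point): Middle of the wing handle on top of the drum, on its axis, 88 mm above the table: an upright bar 100 mm long, 14 mm thick, from 66 to 100 mm above the table, on a 26 mm round hub. Its x axis runs along the bar and turns with the drum.
- pawl (a joint): Swing of the pawl, rad: about 0 (to 0.05) fully home between teeth, to 0.25 riding on the back of a tooth, 0.76 thrown off. A sprung strut drives it to either end from dead point 0.40 (2 to 4 N at the thumb post). At the start its pin is hooked under a tooth and sticks (20 N or more): first wind the drum on (counter-clockwise) about 0.15 rad; the drag keeps it there.
- thumb_post (a point): Point in the pawl's upright thumb post, 85 mm above the table: a round black post 16 mm thick, from 60 to 100 mm high, 47 mm from the pawl's pivot (clamp frame x +50, y -55 mm); at about x +54, y -102 when home. Pushed some 30 mm towards the clamp's -x it throws the pawl off; towards +x, in.
- jaw_back (a point): Middle of the upper rear edge of the jaw (70 x 14 mm, top 50 mm above the table), 90 mm from the drum's axis along the clamp's +y when clamped and 49 mm at the stop.
- block: Paint-marked wooden block, 42 x 75 x 30 mm, loose in the clamp, lightly pressed against the fence. Origin at the middle of its underside.
- ink_pot: Bystander: small ink pot with a red lid, 60 mm across, 58 mm high, loose behind the clamp, right of the lid.
- lid: Bystander: red plastic lid, 86 mm across, 22 mm high, loose behind the clamp.

How it is judged:
By the outcome, as a careful person would: the job done as asked, in the order asked, and still so for the second after the job is handed in, with the robot touching nothing.
It also fails if it takes over 72 s, if anything falls off the work surface, if the arm or the gripper's body presses on something with over 40 N, if the wrist force passes 120 N, or if a joint passes its speed limit or range.

## Robot

A 6-joint arm with a two-finger parallel gripper is mounted at the origin on the work surface; the furniture and walls round the work are solid. World frame = base frame: x ahead of the robot, y to its left, z up, the work surface at z = 0. Lengths are in m, angles in degrees, forces in N, time in s.
With the tool pointing down it reaches from about 0.375 to 0.9 m from the base axis. Payload 3.1 kg.
Tool frame: the origin (TCP) lies between the finger pads; the fingertips stand 22 mm ahead of it and the grasp point (between the pads) lies 3 mm ahead of it (bot.tip_extent is the distance from the TCP to the fingertips, in m); y points along the fingers, z is the direction in which the jaws open and shut, and the axes are right-handed (so a half turn about y gives the same grasp; the last joint's range is limited). The gripper opens to 87 mm and grips with 3 to 60 N. Pads are 19 mm wide; open, the fingers measure 117 mm over their backs; the gripper's body (75 mm by 190 mm) begins 51 mm behind the grasp point.
Start: joints at [-83.451, 30.224, 82.088, -0, 67.689, -10.227], TCP at [0.18, -0.598, 0.245] pointing down, gripper open.
Joint ranges: [-176.69, 176.69], [-43.24, 126.21], [12.49, 139.97], [-82, 262], [0, 151.66], [-163.58, 163.58]. Speed limits (degrees/s): [159.86, 159.86, 180, 180, 180, 180].

## Interface

Orientations are given as a 3x3 rotation matrix whose columns are the frame's x, y, z axes.
In Python, from rig import bot, eyes, models gives the robot as it stands. The module is installed in compiled form; this text tells all that it offers.
- The arm moves only by the tool arm_command, never from a script. Its arguments are lists of equal length, an entry for each row: "translation": the shift along the tool's x, y, z each as a share of 0.08 m, from -1 to 1, a list of three; "rotation": the turn, a rotation vector about the tool's x, y, z each as a share of 60 degrees, from -1 to 1, a list of three; "grip": the closure, from -1 (fully open) to 1 (shut), so that 0 is half open. In form: {"translation": [[x, y, z], ...], "rotation": [[rx, ry, rz], ...], "grip": [grip, ...]}. A call has 1 to 5 rows; each row is the pose to reach, as a shift and turn from the pose commanded when the call began, along the tool's axes at that moment; what a row does not reach only later rows make up. A row lasts 1/10 s, in which the tool goes at most 50 mm and 8.59 degrees, less where a joint would pass 70% of its speed; a pose out of reach is approached as far as the arm can. A call with a number of a shift or a turn outside -1 to 1 is refused whole. A call with a gripper value outside its range is refused whole. The fingers move at their own pace and stop on an object; the grip force is fixed at half the most. Time passes only in rows, so rows that repeat a pose let the fingers close. It gives the time, the measured TCP pose, the force and the opening at its end, in the units of the state.
- bot.read_state(): the state, without advancing time (a new reading comes with each control period).
- eyes.capture(name): name is "side" or "top" or "wrist"; returns a dict with "image" (480x640x3 uint8, blue, green, red), "mtx" (3x3 intrinsics, pixels), "rvec" (rotation vector, rad) and "tvec" (3), from world to camera coordinates, as OpenCV has them; the wrist camera has in their place "hand_eye" (4x4, takes a point from camera to tool coordinates, whose origin is the TCP and whose axes are the tool frame's). Camera axes: x right, y down, z forward; pixel columns grow to the right and rows downward; lengths in m; the calibration is good to about 2 mm. A picture is of the moment at which its call begins: read the wrist's pose just before it. There is no depth.
- bot.hand_in(): hands the job in, once; it reports no verdict.
Trained networks look in the newest picture that a camera, given by its name, has taken for a name from the list of things; names that differ only in an ending like _2 or _b are one class to them, and where a whole thing is asked for, a point or a joint stands for the part that bears it (a point fixed in the world has none). Each returns a list of dicts, best first, with "conf" (0 to 1); they miss things now and then, are a little off and sometimes report something else, mostly with a low value. They report only what shows in the picture. A call takes as long as a camera call.
- models.recognise(camera, thing): "extent" ([left, top, right, bottom] as shares, 0 to 1, of the picture: columns of its width, rows of its height, round what is visible of it).
- models.spot_point(camera, thing): "point" ([column, row] as shares, 0 to 1, of the picture: columns of its width, rows of its height: a listed point, or the origin of a listed thing).
The state is a dict: "time_s": time; "joint_positions": joint angles; "qvel": joint speeds; "tau": joint torques, N m; "position": TCP position; "tcp_rot": TCP orientation; "force": force on the tool from outside, world axes, zero at the start; "moment": the same for the moment, N m; "opening": opening from 0.0 (shut) to 1.0 (fully open).
Only numpy, scipy, OpenCV 4.12 (cv2) and the standard library are available. Lean on these libraries where they do the work, as an engineer would, in place of code of your own. Each camera call takes 0.05 s, during which the arm holds its last target. There are 200 camera calls.

## Working session

There is one attempt and no reset: what is moved stays moved. The work goes in short steps, Python scripts to look and compute and a tool call to move; the robot and the scene stay as the last step left them, time stands still between calls to the robot, and variables do not carry over. Pictures are saved under pics/ and viewed, about 8 in all and at most 12, crops included, and the job is handed in when it is done.

Besides the shell and the picture viewer there is one more tool, called after "Call:" by a JSON object that holds its "name" and its "arguments". arm_command: Moves the arm, as the interface text tells. Shift numbers are shares of 0.08 m and turn numbers shares of 60 degrees, none past 1 either way. Its arguments: {"type":"object","properties":{"translation":{"type":"array"},"rotation":{"type":"array"},"grip":{"type":"array"}},"required":["translation","rotation","grip"]}

```bash
mkdir -p pics; cat > h.py <<'E'
import numpy as np, cv2
from rig import bot, eyes, models
def cam(name):
    s=bot.read_state(); c=eyes.capture(name)
    if name=="wrist":
        T=np.eye(4);T[:3,:3]=np.array(s["tcp_rot"]);T[:3,3]=s["position"]
        W=np.linalg.inv(T@np.array(c["hand_eye"]))
    else:
        W=np.eye(4);W[:3,:3]=cv2.Rodrigues(np.array(c["rvec"],float))[0];W[:3,3]=np.array(c["tvec"]).ravel()
    return c["image"],np.array(c["mtx"])@W[:3]
def tri(obs):
    A=np.vstack([np.vstack([u*P[2]-P[0],v*P[2]-P[1]]) for (u,v),P in obs])
    x=np.linalg.svd(A)[2][-1];x=x[:3]/x[3]
    e=[np.round((P@np.r_[x,1])[:2]/(P@np.r_[x,1])[2]-uv,1) for uv,P in obs]
    return x,e
def atz(uv,P,z):
    u,v=uv;A=np.vstack([u*P[2]-P[0],v*P[2]-P[1]])
    return np.linalg.solve(A[:,:2],-A[:,2]*z-A[:,3])
def spot(c,t):
    r=models.spot_point(c,t)
    return [(np.array(q["point"])*[640,480],round(q["conf"],2)) for q in r[:2]]
def show():
    s=bot.read_state()
    print("t",round(s["time_s"],2),"p",np.round(s["position"],4),"F",np.round(s["force"],1),"M",np.round(s["moment"],2),"open",round(s["opening"],3),"q",np.round(s["joint_positions"],1));print(np.round(s["tcp_rot"],3))
    return s
E
cat > look.py <<'E'
from h import *
import sys
show();obs={};ims=[]
for c in ("side","top","wrist"):
    im,P=cam(c);ims.append(im);cv2.imwrite(f"pics/{sys.argv[1]}_{c}.png",im)
    for t in ("handle","thumb_post","jaw_back","clamp","block","ink_pot","lid"):
        r=spot(c,t)
        if r:
            print(c,t,[(np.round(a),k) for a,k in r])
            if r[0][1]>.3: obs.setdefault(t,[]).append((r[0][0],P))
for t,o in obs.items():
    if len(o)>1: x,e=tri(o);print(t,np.round(x,4),e)
cv2.imwrite(f"pics/{sys.argv[1]}.png",cv2.resize(np.vstack([np.hstack(ims[:2]),np.hstack([ims[2],0*ims[2]])]),(800,600)))
E
python3 look.py a
```

```text
t 0.0 p [ 0.1803 -0.5977  0.2435] F [0.1 0.6 0.5] M [-0.05  0.02 -0.01] open 1.004 q [-83.5  30.3  82.2   0.   67.7 -10.2]
[[-0.957 -0.     0.289]
 [-0.289  0.002 -0.957]
 [-0.    -1.    -0.002]]
side handle [(array([358., 227.]), 0.59)]
side thumb_post [(array([335., 206.]), 0.76), (array([273., 272.]), 0.22)]
side jaw_back [(array([343., 275.]), 0.65)]
side clamp [(array([363., 277.]), 0.74)]
side ink_pot [(array([276., 275.]), 0.88)]
side lid [(array([246., 308.]), 0.85), (array([277., 272.]), 0.6)]
top handle [(array([330., 270.]), 0.81)]
top thumb_post [(array([388., 240.]), 0.59)]
top jaw_back [(array([287., 264.]), 0.96)]
top clamp [(array([334., 267.]), 0.89)]
top block [(array([271., 261.]), 0.89)]
top ink_pot [(array([337., 204.]), 0.66)]
top lid [(array([280., 194.]), 0.87), (array([289., 261.]), 0.24)]
handle [0.4544 0.2539 0.0909] [array([1.6, 0.1]), array([-0.2, -1.9])]
thumb_post [0.5036 0.1425 0.0863] [array([-0., -0.]), array([0., 0.])]
jaw_back [0.4695 0.3349 0.0477] [array([1.9, 0.1]), array([-0.2, -2.1])]
clamp [0.4533 0.2437 0.0015] [array([-2.3, -0.1]), array([0.2, 2.7])]
ink_pot [ 0.593  0.234 -0.005] [array([0.6, 0.1]), array([-0.1, -0.8])]
lid [ 0.6136  0.3515 -0.0035] [array([-0.1, -0. ]), array([0. , 0.1])]
```

```bash
python3 - <<'E'
import cv2,numpy as np
a=cv2.imread("pics/a_side.png");b=cv2.imread("pics/a_top.png")
a=cv2.resize(a[150:350,200:466],(798,600))[:, :];a=cv2.resize(a,(400,300))
o=np.zeros((600,800,3),np.uint8)
o[:300,:400]=cv2.resize(cv2.imread("pics/a_side.png"),(400,300))
o[:300,400:]=cv2.resize(b,(400,300))
o[300:,:400]=cv2.resize(cv2.imread("pics/a_side.png")[160:340,210:450],(400,300),interpolation=2)
o[300:,400:]=cv2.resize(b[160:340,200:440],(400,300),interpolation=2)
cv2.imwrite("pics/a1.png",o)
E
```

```text
(no output)
```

View pics/a1.png

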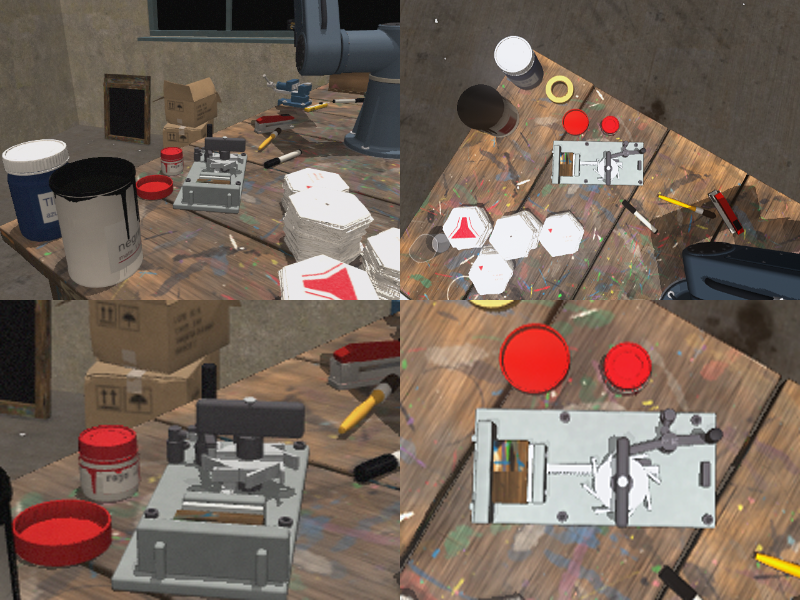

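The pictures show the clamp undisturbed. In the side view the handle bar is near (358,227) and the post near (335,206). In the top view the handle is at about (330,270) and the post at (388,240), and the plate runs along world y with a small yaw. Next I'll plan the transit to a wrist view above the clamp.

```bash
cat >> h.py <<'E'
def sim(cmds,p=None,R=None):
    s=bot.read_state();p=np.array(s["position"]) if p is None else p;R=np.array(s["tcp_rot"]) if R is None else R
    for t,r in cmds:
        p=p+R@(np.array(t)*.08);R=R@cv2.Rodrigues(np.array(r,float)*np.pi/3)[0]
        print(np.round(p,3),"r",round(np.hypot(*p[:2]),3),"zang",round(np.degrees(np.arctan2(R[1,2],R[0,2])),1))
    return p,R
E
python3 - <<'E'
from h import *
sim([([-1,0,-.16],[0,-.15,0])]*12)
E
```

```text
[ 0.253 -0.563  0.245] r 0.617 zang -64.2
[ 0.32  -0.517  0.245] r 0.608 zang -55.2
[ 0.378 -0.461  0.245] r 0.596 zang -46.2
[ 0.427 -0.396  0.245] r 0.582 zang -37.2
[ 0.465 -0.325  0.245] r 0.567 zang -28.2
[ 0.492 -0.248  0.245] r 0.551 zang -19.2
[ 0.506 -0.168  0.245] r 0.533 zang -10.2
[ 0.508 -0.087  0.245] r 0.515 zang -1.2
[ 0.497 -0.007  0.245] r 0.497 zang 7.8
[0.473 0.071 0.245] r 0.478 zang 16.8
[0.438 0.143 0.245] r 0.461 zang 25.8
[0.391 0.21  0.245] r 0.444 zang 34.8
```

Call:
{"name": "arm_command", "arguments": {"translation": [[-0.5,0,-0.08],[-1,0,-0.16]], "rotation": [[0,-0.075,0],[0,-0.15,0]], "grip": [-1,-1]}}

```text
time_s: 1.4
position: [0.2531, -0.5634, 0.2445]
tcp_rot: [[-0.901, 0.0, 0.435], [-0.435, -0.0, -0.901], [-0.0, -1.0, 0.0]]
force: [1.4, -0.6, 0.7]
opening: 1.002
```

Call:
{"name": "arm_command", "arguments": {"translation": [[-0.5,0,-0.08],[-1,0,-0.16]], "rotation": [[0,-0.075,0],[0,-0.15,0]], "grip": [-1,-1]}}

```text
time_s: 1.6
position: [0.3209, -0.516, 0.2446]
tcp_rot: [[-0.82, 0.0, 0.573], [-0.573, -0.0, -0.82], [-0.0, -1.0, 0.0]]
force: [-0.1, -0.1, 0.3]
opening: 0.998
```

Call:
{"name": "arm_command", "arguments": {"translation": [[-0.5,0,-0.08],[-1,0,-0.16]], "rotation": [[0,-0.075,0],[0,-0.15,0]], "grip": [-1,-1]}}

```text
time_s: 1.8
position: [0.3794, -0.4595, 0.2446]
tcp_rot: [[-0.72, 0.0, 0.694], [-0.694, -0.0, -0.72], [-0.0, -1.0, 0.0]]
force: [0.3, -0.0, 0.8]
opening: 1.002
```

Call:
{"name": "arm_command", "arguments": {"translation": [[-0.5,0,-0.08],[-1,0,-0.16]], "rotation": [[0,-0.075,0],[0,-0.15,0]], "grip": [-1,-1]}}

```text
time_s: 2.0
position: [0.4282, -0.3947, 0.2446]
tcp_rot: [[-0.602, 0.0, 0.798], [-0.798, -0.0, -0.602], [0.0, -1.0, 0.0]]
force: [0.2, 0.5, -0.4]
opening: 1.001
```

Call:
{"name": "arm_command", "arguments": {"translation": [[-0.5,0,-0.08],[-1,0,-0.16]], "rotation": [[0,-0.075,0],[0,-0.15,0]], "grip": [-1,-1]}}

```text
time_s: 2.2
position: [0.4662, -0.3232, 0.2446]
tcp_rot: [[-0.47, 0.0, 0.883], [-0.883, -0.0, -0.47], [0.0, -1.0, 0.0]]
force: [0.7, -0.4, -0.1]
opening: 0.998
```

Call:
{"name": "arm_command", "arguments": {"translation": [[-0.5,0,-0.08],[-1,0,-0.16]], "rotation": [[0,-0.075,0],[0,-0.15,0]], "grip": [-1,-1]}}

```text
time_s: 2.4
position: [0.4925, -0.2465, 0.2447]
tcp_rot: [[-0.326, 0.001, 0.945], [-0.945, -0.0, -0.326], [0.0, -1.0, 0.001]]
force: [0.2, -0.5, -0.3]
opening: 1.004
```

Call:
{"name": "arm_command", "arguments": {"translation": [[-0.5,0,-0.08],[-1,0,-0.16]], "rotation": [[0,-0.075,0],[0,-0.15,0]], "grip": [-1,-1]}}

```text
time_s: 2.6
position: [0.5065, -0.1667, 0.2447]
tcp_rot: [[-0.174, 0.001, 0.985], [-0.985, -0.0, -0.174], [0.0, -1.0, 0.001]]
force: [-0.1, 0.3, -0.4]
opening: 0.999
```

Call:
{"name": "arm_command", "arguments": {"translation": [[-0.5,0,-0.08],[-1,0,-0.16]], "rotation": [[0,-0.075,0],[0,-0.15,0]], "grip": [-1,-1]}}

```text
time_s: 2.8
position: [0.5079, -0.0857, 0.2447]
tcp_rot: [[-0.018, 0.001, 1.0], [-1.0, -0.0, -0.018], [0.0, -1.0, 0.001]]
force: [1.3, -0.5, 0.5]
opening: 0.997
```

Call:
{"name": "arm_command", "arguments": {"translation": [[-0.5,0,-0.08],[-1,0,-0.16]], "rotation": [[0,-0.075,0],[0,-0.15,0]], "grip": [-1,-1]}}

```text
time_s: 3.0
position: [0.4966, -0.0054, 0.2447]
tcp_rot: [[0.138, 0.001, 0.99], [-0.99, -0.0, 0.138], [0.0, -1.0, 0.001]]
force: [0.8, 0.3, 0.5]
opening: 0.997
```

Call:
{"name": "arm_command", "arguments": {"translation": [[-0.3,0,0],[-0.6,0,0],[-1,0,0],[-1,0,0],[-1,0,0]], "rotation": [[0,-0.13,0],[0,-0.26,0],[0,-0.39,0],[0,-0.52,0],[0,-0.62,0]], "grip": [-1,-1,-1,-1,-1]}}

```text
time_s: 3.5
position: [0.4856, 0.0734, 0.2448]
tcp_rot: [[0.712, 0.0, 0.702], [-0.702, -0.0, 0.712], [0.0, -1.0, 0.0]]
force: [0.7, -1.2, -0.6]
opening: 0.999
```

Call:
{"name": "arm_command", "arguments": {"translation": [[-0.3,-0.3,0.3],[-0.7,-0.8,0.7],[-0.7,-0.8,0.7],[-0.7,-0.8,0.7],[-0.7,-0.8,0.7]], "rotation": [[0,-0.13,0],[0,-0.26,0],[0,-0.39,0],[0,-0.52,0],[0,-0.62,0]], "grip": [-1,-1,-1,-1,-1]}}

```text
time_s: 4.0
position: [0.486, 0.1522, 0.3093]
tcp_rot: [[0.992, 0.002, 0.13], [-0.13, 0.0, 0.992], [0.002, -1.0, 0.0]]
force: [0.6, 0.0, 0.5]
opening: 0.998
```

```bash
python3 look.py b
```

```text
t 4.0 p [0.486  0.1522 0.3093] F [0.6 0.  0.5] M [ 0.08 -0.16 -0.02] open 0.998 q [  4.8  16.8  93.8  -0.   69.3 -77.7]
[[ 0.992  0.002  0.13 ]
 [-0.13   0.     0.992]
 [ 0.002 -1.     0.   ]]
side handle [(array([354., 228.]), 0.71)]
side thumb_post [(array([335., 209.]), 0.86)]
side jaw_back [(array([343., 277.]), 0.58)]
side clamp [(array([359., 282.]), 0.67)]
side ink_pot [(array([274., 272.]), 0.76)]
side lid [(array([245., 306.]), 0.75)]
top handle [(array([334., 269.]), 0.58)]
top thumb_post [(array([387., 239.]), 0.54), (array([336., 202.]), 0.35)]
top jaw_back [(array([286., 265.]), 0.85), (array([331., 266.]), 0.68)]
top clamp [(array([333., 268.]), 0.98)]
top block [(array([268., 264.]), 0.89)]
top ink_pot [(array([334., 203.]), 0.72), (array([286., 263.]), 0.21)]
top lid [(array([278., 198.]), 0.92)]
wrist handle [(array([425., 157.]), 0.87), (array([406., 148.]), 0.45)]
wrist thumb_post [(array([317., 226.]), 0.85)]
wrist jaw_back [(array([510., 156.]), 0.61)]
wrist clamp [(array([407., 147.]), 0.97)]
wrist block [(array([530., 149.]), 0.73), (array([509., 158.]), 0.72)]
wrist ink_pot [(array([406., 268.]), 0.95)]
handle [0.4576 0.2475 0.0873] [array([3.3, 0.1]), array([-0.7, -3. ]), array([-0.4,  3.2])]
thumb_post [0.5059 0.1444 0.0812] [array([-0.5, -0. ]), array([0.2, 0.6]), array([ 0.3, -0.3])]
jaw_back [0.4686 0.339  0.0477] [array([ 2.4, -0.1]), array([-1.1, -2.7]), array([-1.9, -0.2])]
clamp [ 0.4553  0.2484 -0.0039] [array([ 0.3, -0.2]), array([-1.2,  1.5]), array([-2.2,  4.7])]
ink_pot [0.5931 0.239  0.0021] [array([1.5, 0.5]), array([ 0.4, -0.5]), array([1.5, 3.2])]
lid [0.6097 0.3559 0.0015] [array([2.3, 0.3]), array([-0.5, -2.4])]
block [0.4685 0.3754 0.0176] [array([-0. ,  0.2]), array([-0. ,  0.5])]
```

View pics/b_wrist.png

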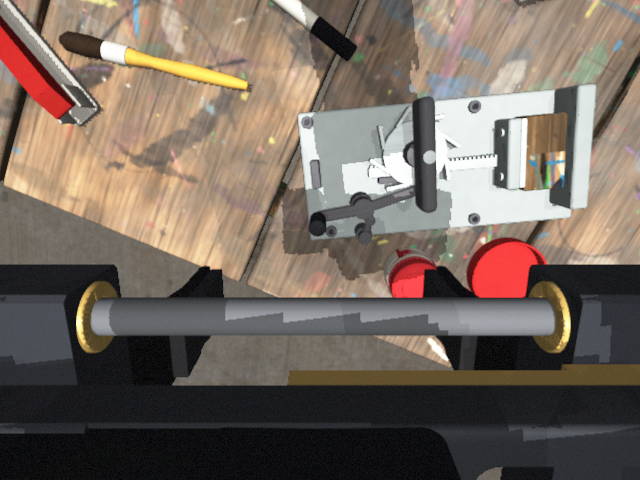

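The wrist view shows the handle bar from (424,98) to (426,210), the post top at (318,221), the plate's near-left corner at (300,115) and its screws at (475,106) and (474,219). The pawl is home.

```bash
python3 - <<'E'
from h import *
im,P=cam("wrist");s=bot.read_state()
d=lambda a,b:np.degrees(np.arctan2(*(b-a)[::-1]))
g=lambda u,v,z:atz((u,v),P,z)
a,b=g(424,99,.1),g(426,209,.1);print("bar",a,b,(a+b)/2,np.linalg.norm(a-b),d(a,b))
print("post top",g(317,220,.1))
a,b=g(475,106,.014),g(474,219,.014);print("screws",a,b,d(a,b),np.linalg.norm(a-b))
a,b=g(300,115,.012),g(310,240,.012);print("end edge",a,b,d(a,b),np.linalg.norm(a-b))
yaw=np.radians(d(a,b)) ;R=np.array([[np.cos(yaw),-np.sin(yaw)],[np.sin(yaw),np.cos(yaw)]])
print("origin from corners",a-R@[-.05,-.115],b-R@[.09,-.115])
for z in (.088,.1):print("net handle",g(425,157,z))
cv2.imwrite("pics/b_crop.png",cv2.resize(im[70:250,290:530],(800,600),interpolation=2))
t=eyes.capture("top")["image"];cv2.imwrite("pics/c.png",cv2.resize(t[220:300,300:407],(800,600),interpolation=2))
E
```

```text
bar [0.40591763 0.24777976] [0.49900048 0.2427764 ] [0.45245905 0.24527808] 0.09321721417078686 -3.0767829415436423
post top [0.49579019 0.14548762]
screws [0.41684117 0.32128813] [0.53741617 0.31521818] -2.8819332714359573 0.12072768524427392
end edge [0.40103237 0.13960701] [0.53721221 0.13050236] -3.8249613636143653 0.13648385802383514
origin from corners [0.45859248 0.25101542] [0.45508417 0.25124997]
net handle [0.45461927 0.2480853 ]
net handle [0.45342358 0.24517942]
```

View pics/b_crop.png

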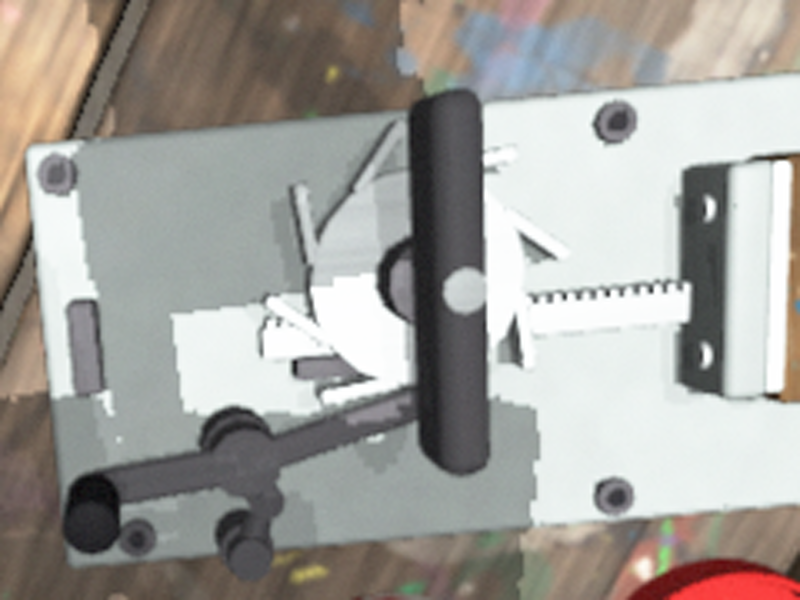

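```bash
python3 - <<'E'
from h import *
im,P=cam("wrist");s=bot.read_state()
print("cam",-np.linalg.solve(P[:,:3],P[:,3]), np.round(eyes.capture("wrist")["hand_eye"],3))
g=lambda u,v,z:atz((u,v),P,z)
print("pin",g(429.5,157,.1),g(429.5,157,.103),"post",g(317.3,227,.1))
np.save("P1.npy",P)
E
```

```text
cam [0.4187336  0.16087047 0.44816935] [[-0.001  0.969  0.249 -0.068]
 [-0.001 -0.249  0.969 -0.14 ]
 [ 1.     0.001  0.001  0.   ]
 [ 0.     0.     0.     1.   ]]
pin [0.45396812 0.24901416] [0.45366452 0.24825467] post [0.50223284 0.1448574 ]
```

Call:
{"name": "arm_command", "arguments": {"translation": [[0.2,0.4,0.5],[0.27,0.6,1],[0.27,0.6,1]], "rotation": [[0,-0.067,0],[0,-0.067,0],[0,-0.067,0]], "grip": [-1,-1,-1]}}

```text
time_s: 5.7
position: [0.518, 0.2311, 0.2577]
tcp_rot: [[0.998, -0.004, 0.063], [-0.063, 0.001, 0.998], [-0.004, -1.0, 0.001]]
force: [-0.1, 0.0, -0.2]
opening: 0.999
```

```bash
python3 - <<'E'
from h import *
show();im,P=cam("wrist");np.save("P2.npy",P);cv2.imwrite("pics/d.png",im)
for t in ("handle","thumb_post","clamp","jaw_back"):print(t,spot("wrist",t))
E
```

```text
t 5.7 p [0.518  0.2311 0.2577] F [-0.1  0.  -0.2] M [ 0.09 -0.15 -0.03] open 0.999 q [ 12.7  24.9  89.6   0.1  65.7 -73.7]
[[ 0.998 -0.004  0.063]
 [-0.063  0.001  0.998]
 [-0.004 -1.     0.001]]
handle [(array([337.92, 132.72]), 0.95)]
thumb_post [(array([210.496, 207.888]), 0.78), (array([441.28 , 275.808]), 0.67)]
clamp [(array([338.496, 128.112]), 0.83)]
jaw_back [(array([442.304, 142.32 ]), 0.62)]
```

View pics/d.png

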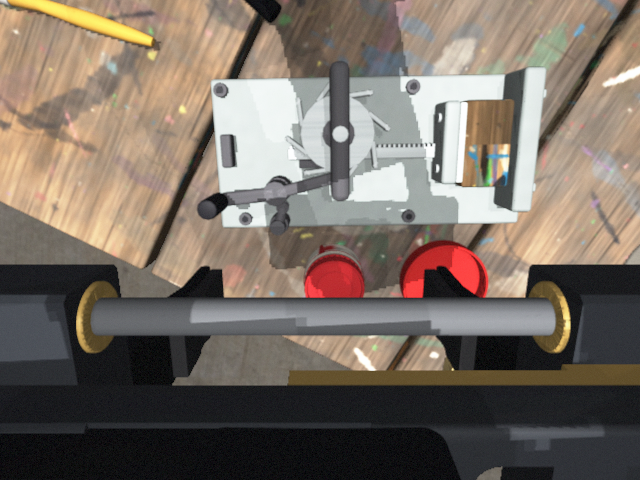

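In this view the pin is at (340,133), the bar runs from (339,62) to (340,200), the post top is at (209,208), and the plate's left edge runs from (212,80) to (222,228).

```bash
python3 - <<'E'
from h import *
P1,P2=np.load("P1.npy"),np.load("P2.npy")
print(tri([((429.5,157),P1),((340,133),P2)]));print(tri([((317.3,227),P1),((209,208),P2)]))
d=lambda a,b:(np.degrees(np.arctan2(*(b-a)[::-1])),np.linalg.norm(a-b))
g=lambda u,v,z:atz((u,v),P2,z)
print("pin",g(340,133,.1),"post",g(209,208,.1),"bar",d(g(339,62,.1),g(340,200,.1)),(g(339,62,.1)+g(340,200,.1))/2)
print("screws",d(g(413,87,.015),g(408,216,.015)),"edge",d(g(212,80,.012),g(222,228,.012)),"long",d(g(212,80,.012),g(505,75,.012)),d(g(222,228,.012),g(515,223,.012)))
a,b=g(212,80,.012),g(222,228,.012);y=np.radians(-3.8);R=np.array([[np.cos(y),-np.sin(y)],[np.sin(y),np.cos(y)]])
print(a-R@[-.05,-.115],b-R@[.09,-.115])
E
```

```text
(array([0.45335301, 0.24802856, 0.10418755]), [array([ 0.1, -0.2]), array([-0.1,  0.3])])
(array([0.5032894 , 0.14467457, 0.09445664]), [array([ 0. , -0.3]), array([-0.1,  0.3])])
pin [0.45319787 0.24829658] post [0.50206796 0.14642073] bar (np.float64(-2.558777899823309), np.float64(0.09690725534503244)) [0.45376518 0.24791947]
screws (np.float64(-2.7476900846433185), np.float64(0.11937939776743214)) edge (np.float64(-3.3649944634104796), np.float64(0.13837804669513118)) long (np.float64(87.35708712598448), np.float64(0.2660129195273576)) (np.float64(87.4027371006749), np.float64(0.29088821346696875))
[0.45744568 0.24988268] [0.45589294 0.25103873]
```

Call:
{"name": "arm_command", "arguments": {"translation": [[-0.6,0.1,0.16],[-0.82,0.5,0.16],[-0.82,0.9,0.16],[-0.82,0.9,0.16]], "rotation": [[0,-0.017,0],[0,-0.017,0],[0,-0.017,0],[0,-0.017,0]], "grip": [-1,-1,-1,-1]}}

```text
time_s: 6.35
position: [0.4506, 0.2434, 0.1866]
tcp_rot: [[0.999, -0.007, 0.049], [-0.049, -0.002, 0.999], [-0.006, -1.0, -0.002]]
force: [-0.5, 0.3, -0.1]
opening: 0.996
```

```bash
python3 - <<'E'
from h import *
s=show();im,P=cam("wrist");cv2.imwrite("pics/e.png",im)
R=np.array(s["tcp_rot"]);print(R.T@(np.array([.4537,.2483,.092])-s["position"])/.08)
print(P@[.4537,.2483,.1,1]/(P@[.4537,.2483,.1,1])[2],spot("wrist","handle"))
print(P@[.4537,.2483,.088,1]/(P@[.4537,.2483,.088,1])[2])
E
```

```text
t 6.35 p [0.4506 0.2434 0.1866] F [-0.5  0.3 -0.1] M [ 0.11 -0.14 -0.01] open 0.996 q [ 15.9  26.5 101.3  -0.   52.6 -71.3]
[[ 0.999 -0.007  0.049]
 [-0.049 -0.002  0.999]
 [-0.006 -1.    -0.002]]
[0.04359588 1.18179618 0.06629974]
[330.94909597 253.231236     1.        ] [(array([332.032, 247.296]), 0.72)]
[330.59333615 247.55552128   1.        ]
```

Call:
{"name": "arm_command", "arguments": {"translation": [[0.04,0.4,0.07],[0.04,0.8,0.07],[0.04,1,0.07]], "rotation": [[0,0,0],[0,0,0],[0,0,0]], "grip": [-1,-1,-1]}}

```text
time_s: 6.75
position: [0.4587, 0.2502, 0.1088]
tcp_rot: [[0.999, 0.002, 0.05], [-0.05, 0.001, 0.999], [0.002, -1.0, 0.001]]
force: [0.4, -0.5, 0.6]
opening: 1.0
```

Call:
{"name": "arm_command", "arguments": {"translation": [[0,0.1,0],[0,0.18,0],[0,0.18,0]], "rotation": [[0,0,0],[0,0,0],[0,0,0]], "grip": [-1,-1,-1]}}

```text
time_s: 7.05
position: [0.458, 0.2503, 0.0948]
tcp_rot: [[0.999, 0.002, 0.049], [-0.049, 0.0, 0.999], [0.002, -1.0, 0.001]]
force: [0.7, -0.3, -0.4]
opening: 0.996
```

Call:
{"name": "arm_command", "arguments": {"translation": [[0,0,0],[0,0,0],[0,0,0],[0,0,0],[0,0,0]], "rotation": [[0,0,0],[0,0,0],[0,0,0],[0,0,0],[0,0,0]], "grip": [0,0.4,0.5,0.6,0.6]}}

```text
time_s: 7.55
position: [0.4571, 0.2504, 0.0944]
tcp_rot: [[0.999, 0.0, 0.049], [-0.049, 0.0, 0.999], [0.0, -1.0, 0.0]]
force: [0.5, -0.1, -0.2]
opening: 0.63
```

Call:
{"name": "arm_command", "arguments": {"translation": [[0,0,0],[0,0,0],[0,0,0],[0,0,0],[0,0,0]], "rotation": [[0,0,0],[0,0,0],[0,0,0],[0,0,0],[0,0,0]], "grip": [0.7,0.8,0.9,1,1]}}

```text
time_s: 8.05
position: [0.4568, 0.2488, 0.0941]
tcp_rot: [[0.999, -0.001, 0.045], [-0.045, -0.004, 0.999], [-0.001, -1.0, -0.004]]
force: [2.0, -17.4, 1.7]
opening: 0.176
```

```bash
python3 -c "from h import *;show()"
```

```text
t 8.05 p [0.4568 0.2488 0.0941] F [  2.  -17.4   1.7] M [-2.65 -0.51  0.05] open 0.176 q [ 16.4  35.8 104.1  -0.3  40.1 -70.8]
[[ 0.999 -0.001  0.045]
 [-0.045 -0.004  0.999]
 [-0.001 -1.    -0.004]]
```

Call:
{"name": "arm_command", "arguments": {"translation": [[0,0,-0.02],[0,0,-0.02],[0,0,-0.02],[0,0,-0.02],[0,0,-0.02]], "rotation": [[0,0,0],[0,-0.05,0],[0,-0.1,0],[0,-0.15,0],[0,-0.165,0]], "grip": [1,1,1,1,1]}}

```text
time_s: 8.55
position: [0.4568, 0.2485, 0.0941]
tcp_rot: [[0.992, -0.001, -0.124], [0.124, -0.0, 0.992], [-0.001, -1.0, -0.0]]
force: [0.4, -1.6, -0.2]
opening: 0.16
```

Call:
{"name": "arm_command", "arguments": {"translation": [[0,0,0],[0,0,0]], "rotation": [[0,0,0],[0,0,0]], "grip": [1,1]}}

```text
time_s: 8.75
position: [0.4568, 0.2485, 0.0941]
tcp_rot: [[0.992, -0.0, -0.123], [0.123, -0.0, 0.992], [-0.0, -1.0, -0.0]]
force: [-0.1, -2.6, 0.2]
opening: 0.158
```

```bash
python3 -c "
from h import *
show();im,P=cam('wrist');cv2.imwrite('pics/f.png',im)"
```

```text
t 8.75 p [0.4568 0.2485 0.0941] F [-0.1 -2.6  0.2] M [-0.45 -0.19 -0.09] open 0.158 q [ 16.2  35.8 104.2  -0.   40.  -80.8]
[[ 0.992 -0.    -0.123]
 [ 0.123 -0.     0.992]
 [-0.    -1.    -0.   ]]
```

Call:
{"name": "arm_command", "arguments": {"translation": [[0,0,0],[0,0,0],[0,0,0]], "rotation": [[0,0,0],[0,0,0],[0,0,0]], "grip": [0.4,0.2,0.2]}}

```text
time_s: 9.1
position: [0.4571, 0.2491, 0.0942]
tcp_rot: [[0.992, 0.0, -0.124], [0.124, 0.0, 0.992], [0.001, -1.0, 0.0]]
force: [-0.1, 0.2, 0.1]
opening: 0.346
```

Call:
{"name": "arm_command", "arguments": {"translation": [[0,-0.2,0],[0,-0.6,0],[0,-0.6,0]], "rotation": [[0,0,0],[0,0,0],[0,0,0]], "grip": [0.2,0.2,0.2]}}

```text
time_s: 9.4
position: [0.4593, 0.2498, 0.1452]
tcp_rot: [[0.992, 0.007, -0.124], [0.124, 0.002, 0.992], [0.007, -1.0, 0.001]]
force: [1.1, 0.9, -1.0]
opening: 0.397
```

Call:
{"name": "arm_command", "arguments": {"translation": [[0.3,0,-0.4],[0.6,0,-0.8],[0.79,0,-1],[0.79,0,-1]], "rotation": [[0,0,0],[0,0,0],[0,0,0],[0,0,0]], "grip": [1,1,1,1]}}

```text
time_s: 9.8
position: [0.5324, 0.1756, 0.1419]
tcp_rot: [[0.993, 0.003, -0.12], [0.12, 0.0, 0.993], [0.003, -1.0, -0.0]]
force: [-0.8, 0.6, -0.5]
opening: 0.123
```

Call:
{"name": "arm_command", "arguments": {"translation": [[0,0,-0.2],[0,0,-0.43],[0,0,-0.43],[0,0,-0.43],[0,0,-0.43]], "rotation": [[0,0,0],[0,0,0],[0,0,0],[0,0,0],[0,0,0]], "grip": [1,1,1,1,1]}}

```text
time_s: 10.3
position: [0.533, 0.1438, 0.1421]
tcp_rot: [[0.992, -0.001, -0.125], [0.125, 0.0, 0.992], [-0.001, -1.0, 0.0]]
force: [0.4, 0.6, 0.4]
opening: 0.007
```

```bash
python3 -c "
from h import *
s=show();R=np.array(s['tcp_rot'])
for c in ('side','top'): cam(c)
print(R.T@(np.array([.5334,.1435,.097])-s['position'])/.08)
im,P=cam('wrist');cv2.imwrite('pics/g.png',im)
p=spot('wrist','thumb_post');print(p,[atz(q[0],P,.085) for q in p])
print(atz(spot('wrist','handle')[0][0],P,.088))
"
```

```text
t 10.3 p [0.533  0.1438 0.1421] F [0.4 0.6 0.4] M [ 0.1  -0.15  0.02] open 0.007 q [  3.5  32.9  97.9   0.   49.2 -93.7]
[[ 0.992 -0.001 -0.125]
 [ 0.125  0.     0.992]
 [-0.001 -1.     0.   ]]
[ 0.00492161  0.56338783 -0.00444781]
[(array([331.2  , 211.008]), 0.61)] [array([0.50500124, 0.14494894])]
[0.45411184 0.24764109]
```

View pics/g.png

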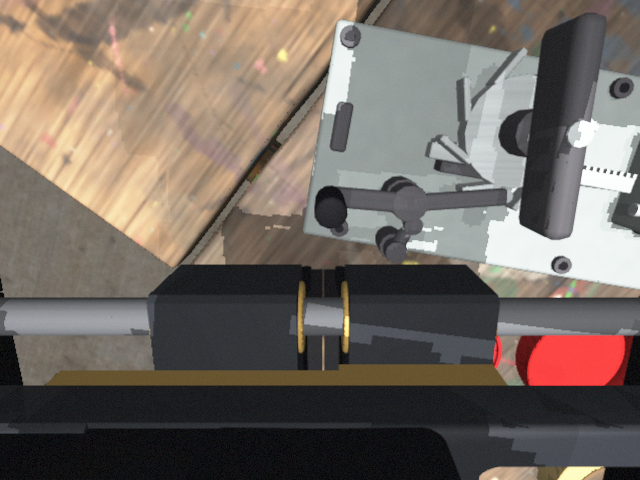

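Call:
{"name": "arm_command", "arguments": {"translation": [[0,0.3,0],[0,0.56,0],[0,0.56,0]], "rotation": [[0,0,0],[0,0,0],[0,0,0]], "grip": [1,1,1]}}

```text
time_s: 10.85
position: [0.5318, 0.1432, 0.0952]
tcp_rot: [[0.992, -0.006, -0.124], [0.124, -0.0, 0.992], [-0.006, -1.0, 0.0]]
force: [-0.7, -0.1, 0.1]
opening: 0.002
```

Call:
{"name": "arm_command", "arguments": {"translation": [[-0.06,0,0.01],[-0.12,0,0.02],[-0.18,0,0.03],[-0.22,0,0.04],[-0.26,0,0.05]], "rotation": [[0,0,0],[0,0,0],[0,0,0],[0,0,0],[0,0,0]], "grip": [1,1,1,1,1]}}

```text
time_s: 11.35
position: [0.5138, 0.1446, 0.0983]
tcp_rot: [[0.992, 0.004, -0.124], [0.124, 0.0, 0.992], [0.004, -1.0, -0.0]]
force: [1.9, 0.6, 0.6]
opening: 0.004
```

Call:
{"name": "arm_command", "arguments": {"translation": [[-0.06,0,0.01],[-0.12,0,0.02],[-0.18,0,0.03],[-0.22,0,0.04],[-0.26,0,0.05]], "rotation": [[0,0,0],[0,0,0],[0,0,0],[0,0,0],[0,0,0]], "grip": [1,1,1,1,1]}}

```text
time_s: 11.85
position: [0.4904, 0.1458, 0.0971]
tcp_rot: [[0.992, -0.002, -0.124], [0.124, -0.0, 0.992], [-0.002, -1.0, -0.0]]
force: [0.0, -0.1, 0.0]
opening: 0.007
```

```bash
python3 -c "
from h import *
s=show();obs=[]
for c in ('side','top','wrist'):
  im,P=cam(c);p=spot(c,'thumb_post');print(p, p and atz(p[0][0],P,.085)); obs+=[(p[0][0],P)] if p and p[0][1]>.3 else []
if len(obs)>1:print(tri(obs))
cv2.imwrite('pics/h.png',im)
"
```

```text
t 11.85 p [0.4904 0.1458 0.0971] F [ 0.  -0.1  0. ] M [ 0.13 -0.18  0.06] open 0.007 q [  4.   35.1 105.3  -0.   39.7 -93.1]
[[ 0.992 -0.002 -0.124]
 [ 0.124 -0.     0.992]
 [-0.002 -1.    -0.   ]]
[(array([354.688, 208.608]), 0.71)] [0.470006   0.14950967]
[(array([381.632, 256.8  ]), 0.56)] [0.4728112  0.15602537]
[(array([353.984, 254.496]), 0.87), (array([499.904, 200.4  ]), 0.58)] [0.47068896 0.15614294]
(array([0.47060751, 0.15606033, 0.08718704]), [array([-0.7,  0. ]), array([0.2, 1.1]), array([0.2, 1.5])])
```

Call:
{"name": "arm_command", "arguments": {"translation": [[0.1,0,0],[0.1,-0.3,0],[0.1,-0.6,0],[0.1,-0.6,0]], "rotation": [[0,0,0],[0,0,0],[0,0,0],[0,0,0]], "grip": [1,1,1,1]}}

```text
time_s: 12.55
position: [0.5025, 0.1471, 0.148]
tcp_rot: [[0.992, 0.007, -0.124], [0.124, 0.001, 0.992], [0.007, -1.0, -0.0]]
force: [-0.1, 0.0, 0.1]
opening: 0.004
```

Call:
{"name": "arm_command", "arguments": {"translation": [[-0.1,0,0.3],[-0.3,0,0.7],[-0.39,0,1],[-0.39,0,1]], "rotation": [[0,0,0],[0,0,0],[0,0,0],[0,0,0]], "grip": [0,0,0,0]}}

```text
time_s: 12.95
position: [0.4569, 0.2243, 0.1447]
tcp_rot: [[0.992, -0.002, -0.127], [0.127, 0.0, 0.992], [-0.002, -1.0, 0.0]]
force: [0.0, -0.4, -0.4]
opening: 0.284
```

Call:
{"name": "arm_command", "arguments": {"translation": [[0,0,0.2],[0,0,0.33],[0,0,0.33],[0,0,0.33],[0,0,0.33]], "rotation": [[0,0,0],[0,0,0],[0,0,0],[0,0,0],[0,0,0]], "grip": [-0.2,-0.2,-0.2,-0.2,-0.2]}}

```text
time_s: 13.45
position: [0.4555, 0.2479, 0.1452]
tcp_rot: [[0.992, -0.0, -0.123], [0.123, -0.0, 0.992], [-0.0, -1.0, -0.0]]
force: [-0.1, -0.2, -0.6]
opening: 0.596
```

```bash
python3 -c "
from h import *
s=show();R=np.array(s['tcp_rot'])
im,P=cam('wrist');cv2.imwrite('pics/i.png',im)
print(R.T@(np.array([.4541,.2484,.0935])-s['position'])/.08)
print(atz(spot('wrist','handle')[0][0],P,.088),[P@[.4541,.2484,z,1]/(P@[.4541,.2484,z,1])[2] for z in (.088,.1)])
t=eyes.capture('top')['image'];cv2.imwrite('pics/i_t.png',t)
h=np.zeros((600,800,3),np.uint8);h[:300,:400]=cv2.resize(im,(400,300));h[:300,400:]=cv2.resize(t[220:300,300:407],(400,300));h[300:,:400]=cv2.resize(im[150:330,200:440],(400,300));cv2.imwrite('pics/i2.png',h)
"
```

```text
t 13.45 p [0.4555 0.2479 0.1452] F [-0.1 -0.2 -0.6] M [ 0.11 -0.14 -0.02] open 0.596 q [ 16.2  30.6 102.6  -0.   46.8 -80.9]
[[ 0.992 -0.    -0.123]
 [ 0.123 -0.     0.992]
 [-0.    -1.    -0.   ]]
[-0.01698107  0.64601616  0.00873844]
[0.45285074 0.24788977] [array([323.36473357, 261.30063044,   1.        ]), array([323.41895407, 269.14095905,   1.        ])]
```

View pics/i2.png

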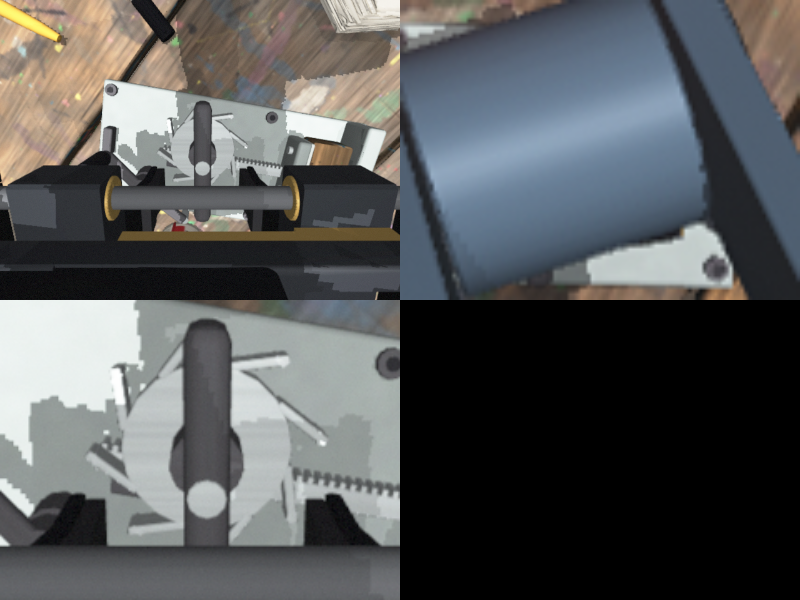

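The crop puts the pin at image (324,269), against a predicted (323.4,269.1). The handle axis estimate is confirmed, so I'm descending and gripping.

Call:
{"name": "arm_command", "arguments": {"translation": [[-0.015,0.3,0],[-0.015,0.64,0],[-0.015,0.64,0],[-0.015,0.64,0],[-0.015,0.64,0]], "rotation": [[0,0,0],[0,0,0],[0,0,0],[0,0,0],[0,0,0]], "grip": [-0.2,-0.2,-0.2,-0.2,0.4]}}

```text
time_s: 14.1
position: [0.455, 0.2486, 0.0952]
tcp_rot: [[0.992, 0.002, -0.124], [0.124, 0.001, 0.992], [0.002, -1.0, 0.0]]
force: [0.2, -0.3, 0.7]
opening: 0.562
```

Call:
{"name": "arm_command", "arguments": {"translation": [[0,0,0],[0,0,0],[0,0,0],[0,0,0],[0,0,0]], "rotation": [[0,0,0],[0,0,0],[0,0,0],[0,0,0],[0,0,0]], "grip": [0.6,0.8,1,1,1]}}

```text
time_s: 14.6
position: [0.4542, 0.2482, 0.0944]
tcp_rot: [[0.992, 0.0, -0.124], [0.124, -0.001, 0.992], [0.0, -1.0, -0.001]]
force: [-0.2, -0.6, 2.0]
opening: 0.155
```

```bash
python3 -c "from h import *;show()"
```

```text
t 14.6 p [0.4542 0.2482 0.0944] F [-0.2 -0.6  2. ] M [ 0.06 -0.04 -0.1 ] open 0.155 q [ 1.630e+01  3.570e+01  1.046e+02 -1.000e-01  3.970e+01 -8.080e+01]
[[ 0.992  0.    -0.124]
 [ 0.124 -0.001  0.992]
 [ 0.    -1.    -0.001]]
```

Call:
{"name": "arm_command", "arguments": {"translation": [[0,0,0],[0,0,0],[0,0,0],[0,0,0],[0,0,0]], "rotation": [[0,0.04,0],[0,0.1,0],[0,0.16,0],[0,0.23,0],[0,0.3,0]], "grip": [1,1,1,1,1]}}

```text
time_s: 15.1
position: [0.4542, 0.2481, 0.0943]
tcp_rot: [[0.982, 0.0, 0.191], [-0.191, -0.001, 0.982], [0.0, -1.0, -0.001]]
force: [0.3, -2.0, 2.2]
opening: 0.163
```

Call:
{"name": "arm_command", "arguments": {"translation": [[0,0,0],[0,0,0],[0,0,0],[0,0,0],[0,0,0]], "rotation": [[0,0.07,0],[0,0.14,0],[0,0.21,0],[0,0.28,0],[0,0.35,0]], "grip": [1,1,1,1,1]}}

```text
time_s: 15.6
position: [0.4542, 0.2479, 0.0943]
tcp_rot: [[0.848, -0.0, 0.53], [-0.53, -0.001, 0.848], [0.0, -1.0, -0.001]]
force: [-0.7, -1.5, 1.7]
opening: 0.158
```

```bash
python3 -c "from h import *;show()"
```

```text
t 15.6 p [0.4542 0.2479 0.0943] F [-0.7 -1.5  1.7] M [-0.35 -0.11  0.12] open 0.158 q [ 1.630e+01  3.570e+01  1.046e+02 -1.000e-01  3.980e+01 -4.170e+01]
[[ 0.848 -0.     0.53 ]
 [-0.53  -0.001  0.848]
 [ 0.    -1.    -0.001]]
```

Call:
{"name": "arm_command", "arguments": {"translation": [[0,0,0],[0,0,0],[0,0,0],[0,0,0],[0,0,0]], "rotation": [[0,0.08,0],[0,0.16,0],[0,0.24,0],[0,0.32,0],[0,0.4,0]], "grip": [1,1,1,1,1]}}

```text
time_s: 16.1
position: [0.4541, 0.2478, 0.0943]
tcp_rot: [[0.559, -0.0, 0.829], [-0.829, -0.001, 0.559], [0.001, -1.0, -0.001]]
force: [-1.3, -2.5, 3.1]
opening: 0.156
```

Call:
{"name": "arm_command", "arguments": {"translation": [[0,0,0],[0,0,0],[0,0,0],[0,0,0],[0,0,0]], "rotation": [[0,0.08,0],[0,0.16,0],[0,0.24,0],[0,0.32,0],[0,0.4,0]], "grip": [1,1,1,1,1]}}

```text
time_s: 16.6
position: [0.454, 0.2478, 0.0944]
tcp_rot: [[0.174, -0.0, 0.985], [-0.985, -0.001, 0.174], [0.001, -1.0, -0.001]]
force: [-0.2, -2.3, 3.0]
opening: 0.157
```

Call:
{"name": "arm_command", "arguments": {"translation": [[0,0,0],[0,0,0],[0,0,0],[0,0,0],[0,0,0]], "rotation": [[0,0.08,0],[0,0.16,0],[0,0.24,0],[0,0.32,0],[0,0.4,0]], "grip": [1,1,1,1,1]}}

```text
time_s: 17.1
position: [0.4538, 0.2477, 0.0943]
tcp_rot: [[-0.242, -0.001, 0.97], [-0.97, -0.001, -0.242], [0.002, -1.0, -0.0]]
force: [-0.9, -3.0, 2.1]
opening: 0.159
```

```bash
python3 -c "
from h import *
show();o=[]
for c in ('side','wrist'):
  im,P=cam(c);p=spot(c,'thumb_post');print(c,p);o.append(im)
cv2.imwrite('pics/j.png',np.hstack(o))"
```

```text
t 17.1 p [0.4538 0.2477 0.0943] F [-0.9 -3.   2.1] M [-0.42  0.01  0.12] open 0.159 q [ 1.630e+01  3.570e+01  1.046e+02 -1.000e-01  3.980e+01  3.030e+01]
[[-0.242 -0.001  0.97 ]
 [-0.97  -0.001 -0.242]
 [ 0.002 -1.    -0.   ]]
side [(array([356.032, 209.808]), 0.82)]
wrist []
```

Call:
{"name": "arm_command", "arguments": {"translation": [[0,0,0],[0,0,0],[0,0,0],[0,0,0],[0,0,0]], "rotation": [[0,0.08,0],[0,0.16,0],[0,0.24,0],[0,0.32,0],[0,0.4,0]], "grip": [1,1,1,1,1]}}

```text
time_s: 17.8
position: [0.4536, 0.2478, 0.0943]
tcp_rot: [[-0.615, -0.001, 0.789], [-0.789, -0.001, -0.615], [0.002, -1.0, -0.0]]
force: [-1.4, -3.8, 5.4]
opening: 0.157
```

Call:
{"name": "arm_command", "arguments": {"translation": [[0,0,0],[0,0,0],[0,0,0],[0,0,0],[0,0,0]], "rotation": [[0,0.08,0],[0,0.16,0],[0,0.24,0],[0,0.32,0],[0,0.4,0]], "grip": [1,1,1,1,1]}}

```text
time_s: 18.3
position: [0.4535, 0.2479, 0.0943]
tcp_rot: [[-0.882, -0.001, 0.471], [-0.471, -0.001, -0.882], [0.002, -1.0, 0.0]]
force: [-0.9, -3.1, 5.6]
opening: 0.161
```

Call:
{"name": "arm_command", "arguments": {"translation": [[0,0,0],[0,0,0],[0,0,0],[0,0,0],[0,0,0]], "rotation": [[0,0.08,0],[0,0.16,0],[0,0.24,0],[0,0.32,0],[0,0.4,0]], "grip": [1,1,1,1,1]}}

```text
time_s: 18.8
position: [0.4535, 0.2481, 0.0944]
tcp_rot: [[-0.997, -0.001, 0.071], [-0.071, -0.001, -0.997], [0.001, -1.0, 0.001]]
force: [-0.7, -3.3, 5.2]
opening: 0.16
```

Call:
{"name": "arm_command", "arguments": {"translation": [[0,0,0],[0,0,0],[0,0,0],[0,0,0],[0,0,0]], "rotation": [[0,0.06,0],[0,0.12,0],[0,0.17,0],[0,0.22,0],[0,0.26,0]], "grip": [1,1,1,1,1]}}

```text
time_s: 19.3
position: [0.4535, 0.2482, 0.0943]
tcp_rot: [[-0.98, -0.001, -0.199], [0.199, -0.001, -0.98], [0.001, -1.0, 0.001]]
force: [-1.1, -3.0, 5.4]
opening: 0.154
```

```bash
python3 -c "from h import *;s=show();R=s['tcp_rot'];print(np.degrees(np.arctan2(R[1][2],R[0][2])),s['tau'])"
```

```text
t 19.3 p [0.4535 0.2482 0.0943] F [-1.1 -3.   5.4] M [-0.38  0.24  0.11] open 0.154 q [ 16.3  35.7 104.6  -0.   39.8 117.8]
[[-0.98  -0.001 -0.199]
 [ 0.199 -0.001 -0.98 ]
 [ 0.001 -1.     0.001]]
-101.45324224682908 [  0.65024564 -37.49315858  -9.90679801   0.46363204  -0.73807782
  -0.12137974]
```

Call:
{"name": "arm_command", "arguments": {"translation": [[0,0,0],[0,0,0],[0,0,0],[0,0,0]], "rotation": [[0,0.03,0],[0,0.06,0],[0,0.08,0],[0,0.08,0]], "grip": [1,1,1,1]}}

```text
time_s: 19.7
position: [0.4535, 0.2482, 0.0943]
tcp_rot: [[-0.96, -0.001, -0.279], [0.279, -0.001, -0.96], [0.001, -1.0, 0.001]]
force: [-1.1, -3.5, 5.6]
opening: 0.161
```

```bash
python3 -c "from h import *;s=show();R=s['tcp_rot'];print(np.degrees(np.arctan2(R[1][2],R[0][2])),s['tau'])"
```

```text
t 19.7 p [0.4535 0.2482 0.0943] F [-1.1 -3.5  5.6] M [-0.45  0.29 -0.02] open 0.161 q [ 16.3  35.7 104.6  -0.   39.8 122.5]
[[-0.96  -0.001 -0.279]
 [ 0.279 -0.001 -0.96 ]
 [ 0.001 -1.     0.001]]
-106.20520065285854 [  0.79552621 -37.32890725  -9.97962892   0.3968074   -0.79919524
   0.06995347]
```

Call:
{"name": "arm_command", "arguments": {"translation": [[0,0,0],[0,0,0],[0,0,0]], "rotation": [[0,0.015,0],[0,0.03,0],[0,0.03,0]], "grip": [1,1,1]}}

```text
time_s: 20.0
position: [0.4535, 0.2482, 0.0943]
tcp_rot: [[-0.952, -0.001, -0.307], [0.307, -0.001, -0.952], [0.001, -1.0, 0.001]]
force: [-1.8, -2.7, 5.0]
opening: 0.157
```

```bash
python3 -c "from h import *;s=show();R=s['tcp_rot'];print(np.degrees(np.arctan2(R[1][2],R[0][2])),s['tau'])"
```

```text
t 20.0 p [0.4535 0.2482 0.0943] F [-1.8 -2.7  5. ] M [-0.27  0.26  0.42] open 0.157 q [ 16.3  35.7 104.6  -0.   39.8 124.2]
[[-0.952 -0.001 -0.307]
 [ 0.307 -0.001 -0.952]
 [ 0.001 -1.     0.001]]
-107.90678008284719 [  0.21975552 -37.3491776   -9.95566875   0.57826364  -0.78661937
   0.41126207]
```

Call:
{"name": "arm_command", "arguments": {"translation": [[0,0,0],[0,0,0],[0,0,0]], "rotation": [[0,0.015,0],[0,0.03,0],[0,0.03,0]], "grip": [1,1,1]}}

```text
time_s: 20.3
position: [0.4535, 0.2482, 0.0943]
tcp_rot: [[-0.942, -0.001, -0.335], [0.335, -0.001, -0.942], [0.0, -1.0, 0.001]]
force: [-1.6, -1.6, 4.8]
opening: 0.164
```

```bash
python3 -c "from h import *;s=show();R=s['tcp_rot'];print(np.degrees(np.arctan2(R[1][2],R[0][2])),s['tau'][5])
for c in ('side','top'):
  im,P=cam(c);print(spot(c,'jaw_back'),spot(c,'thumb_post'))"
```

```text
t 20.3 p [0.4535 0.2482 0.0943] F [-1.6 -1.6  4.8] M [-0.28  0.35  0.72] open 0.164 q [ 1.630e+01  3.570e+01  1.046e+02 -1.000e-01  3.980e+01  1.260e+02]
[[-0.942 -0.001 -0.335]
 [ 0.335 -0.001 -0.942]
 [ 0.    -1.     0.001]]
-109.59007499630862 0.7674228586256504
[(array([345.728, 265.104]), 0.65)] []
[] []
```

Call:
{"name": "arm_command", "arguments": {"translation": [[0,0,0],[0,0,0],[0,0,0],[0,0,0],[0,0,0]], "rotation": [[0,-0.02,0],[0,-0.035,0],[0,-0.035,0],[0,-0.035,0],[0,-0.035,0]], "grip": [1,1,1,0.4,0.2]}}

```text
time_s: 21.1
position: [0.4545, 0.2489, 0.094]
tcp_rot: [[-0.952, 0.001, -0.305], [0.305, 0.001, -0.952], [-0.001, -1.0, -0.001]]
force: [-0.4, 0.5, 0.1]
opening: 0.266
```

Call:
{"name": "arm_command", "arguments": {"translation": [[0,0,0],[0,-0.2,0],[0,-0.6,0],[0,-0.6,0]], "rotation": [[0,0,0],[0,0,0],[0,0,0],[0,0,0]], "grip": [0.2,0.2,0.2,0.2]}}

```text
time_s: 21.5
position: [0.4567, 0.2494, 0.145]
tcp_rot: [[-0.952, 0.007, -0.305], [0.305, 0.002, -0.952], [-0.006, -1.0, -0.005]]
force: [0.0, -0.1, 0.1]
opening: 0.393
```

Call:
{"name": "arm_command", "arguments": {"translation": [[-0.1,0,0.4],[-0.24,0,0.8],[-0.24,0,1],[-0.24,0,1],[-0.24,0,1]], "rotation": [[0,0,0],[0,0,0],[0,0,0],[0,0,0],[0,0,0]], "grip": [1,1,1,1,1]}}

```text
time_s: 22.0
position: [0.4481, 0.1665, 0.1418]
tcp_rot: [[-0.952, -0.0, -0.306], [0.306, 0.0, -0.952], [0.0, -1.0, -0.0]]
force: [0.1, -0.4, 0.6]
opening: 0.047
```

```bash
python3 -c "
from h import *
s=show();R=np.array(s['tcp_rot']);o=[]
for c in ('side','top','wrist'):
  im,P=cam(c);o.append(im)
  for t in ('thumb_post','jaw_back','handle','clamp'):print(c,t,spot(c,t))
print(R.T@(np.array([.444,.165,.096])-s['position'])/.08)
h=np.zeros((600,800,3),np.uint8)
h[:300,:400]=cv2.resize(o[2],(400,300));h[:300,400:]=cv2.resize(o[0][160:340,210:450],(400,300));h[300:,:400]=cv2.resize(o[1][160:340,200:440],(400,300));cv2.imwrite('pics/k.png',h)"
```

```text
t 22.0 p [0.4481 0.1665 0.1418] F [ 0.1 -0.4  0.6] M [ 0.08  0.01 -0.07] open 0.047 q [  6.9  28.7 108.5   0.   42.9 114.8]
[[-0.952 -0.    -0.306]
 [ 0.306  0.    -0.952]
 [ 0.    -1.    -0.   ]]
side thumb_post [(array([354.624, 211.68 ]), 0.85), (array([359.68, 276.72]), 0.28)]
side jaw_back [(array([348.928, 262.704]), 0.68)]
side handle [(array([355.2, 226.8]), 0.89)]
side clamp [(array([359.616, 276.48 ]), 0.59)]
top thumb_post []
top jaw_back [(array([308.672, 266.688]), 0.67)]
top handle [(array([331.712, 269.808]), 0.55)]
top clamp [(array([333.504, 267.6  ]), 0.98)]
wrist thumb_post [(array([329.472, 219.984]), 0.97)]
wrist jaw_back [(array([112.192, 281.376]), 0.79)]
wrist handle [(array([112.512, 277.296]), 0.71)]
wrist clamp [(array([217.792, 247.104]), 0.75)]
[0.04365705 0.57269765 0.03348857]
```

View pics/k.png

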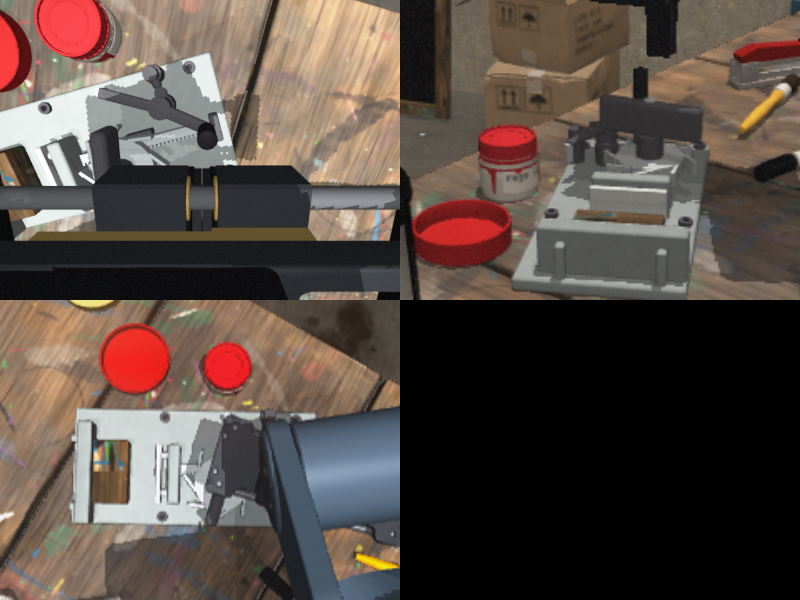

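The view shows the pawl still thrown off, with the post at about (207,135) in the wrist panel. The jaw is back near the drum, and the block and the red pots haven't moved. Next is flicking the pawl in.

Call:
{"name": "arm_command", "arguments": {"translation": [[0.04,0.3,0.03],[0.04,0.57,0.03],[0.04,0.57,0.03],[0.04,0.57,0.03]], "rotation": [[0,0,0],[0,0,0],[0,0,0],[0,0,0]], "grip": [1,1,1,1]}}

```text
time_s: 23.15
position: [0.4442, 0.165, 0.0965]
tcp_rot: [[-0.952, -0.001, -0.306], [0.306, -0.0, -0.952], [0.001, -1.0, 0.0]]
force: [-0.0, -0.2, -0.2]
opening: 0.007
```

Call:
{"name": "arm_command", "arguments": {"translation": [[-0.06,0,0],[-0.12,0,0],[-0.17,0,0],[-0.22,0,0],[-0.25,0,0]], "rotation": [[0,0,0],[0,0,0],[0,0,0],[0,0,0],[0,0,0]], "grip": [1,1,1,1,1]}}

```text
time_s: 23.65
position: [0.4607, 0.1579, 0.0965]
tcp_rot: [[-0.952, -0.006, -0.305], [0.305, -0.002, -0.952], [0.005, -1.0, 0.004]]
force: [-4.1, -3.2, 1.6]
opening: 0.009
```

Call:
{"name": "arm_command", "arguments": {"translation": [[-0.03,0,0],[-0.06,0,0],[-0.09,0,0],[-0.11,0,0],[-0.11,0,0]], "rotation": [[0,0,0],[0,0,0],[0,0,0],[0,0,0],[0,0,0]], "grip": [1,1,1,1,1]}}

```text
time_s: 24.15
position: [0.4728, 0.1564, 0.0968]
tcp_rot: [[-0.952, 0.002, -0.306], [0.306, 0.0, -0.952], [-0.002, -1.0, -0.001]]
force: [-0.5, 0.5, -0.7]
opening: 0.005
```

```bash
cat > post.py <<'E'
from h import *
s=show();obs=[]
for c in ('side','top','wrist'):
  im,P=cam(c);p=spot(c,'thumb_post');print(c,p and (p[0],atz(p[0][0],P,.085)))
  if p and p[0][1]>.4: obs.append((p[0][0],P))
if len(obs)>1:
  x,e=tri(obs);print(x,e)
  y=np.radians(-2.7);d=x[:2]-[.4541,.2482];q=np.array([[np.cos(y),np.sin(y)],[-np.sin(y),np.cos(y)]])@d;print("clamp",q)
  v=q-[.05,-.055];print("theta",np.arctan2(.004,.047)-np.arctan2(v[0],-v[1]))
E
python3 post.py
```

```text
t 24.15 p [0.4728 0.1564 0.0968] F [-0.5  0.5 -0.7] M [ 0.03 -0.04  0.02] open 0.005 q [  5.4  34.5 107.4   0.   38.  113.2]
[[-0.952  0.002 -0.306]
 [ 0.306  0.    -0.952]
 [-0.002 -1.    -0.001]]
side ((array([335.296, 207.024]), 0.61), array([0.50384228, 0.1435375 ]))
top []
wrist ((array([331.584, 234.816]), 0.74), array([0.49699409, 0.1448939 ]))
[0.50159831 0.14556135 0.08630938] [array([ 1.2, -0.3]), array([-5.1, -9.6])]
clamp [ 0.05228052 -0.10028723]
theta 0.03458751644159279
```

Call:
{"name": "arm_command", "arguments": {"translation": [[0.1,0,0],[0.1,-0.3,0],[0.1,-0.6,0],[0.1,-0.6,0]], "rotation": [[0,0,0],[0,0,0],[0,0,0],[0,0,0]], "grip": [1,1,1,1]}}

```text
time_s: 24.85
position: [0.4651, 0.1592, 0.1468]
tcp_rot: [[-0.952, 0.005, -0.305], [0.305, 0.001, -0.952], [-0.005, -1.0, -0.002]]
force: [1.0, -0.2, 0.2]
opening: 0.003
```

Call:
{"name": "arm_command", "arguments": {"translation": [[0.2,0,-0.4],[0.4,0,-0.8],[0.48,0,-1],[0.48,0,-1],[0.48,0,-1]], "rotation": [[0,0,0],[0,0,0],[0,0,0],[0,0,0],[0,0,0]], "grip": [0,0,-0.2,-0.2,-0.2]}}

```text
time_s: 25.35
position: [0.4509, 0.2465, 0.1438]
tcp_rot: [[-0.953, -0.002, -0.304], [0.304, -0.001, -0.953], [0.001, -1.0, 0.001]]
force: [-0.9, -0.4, 0.2]
opening: 0.379
```

Call:
{"name": "arm_command", "arguments": {"translation": [[0,0,0],[0,0,0],[0,0,0]], "rotation": [[0,0,0],[0,0,0],[0,0,0]], "grip": [-0.2,-0.2,-0.2]}}

```text
time_s: 25.65
position: [0.452, 0.2458, 0.1445]
tcp_rot: [[-0.952, -0.0, -0.307], [0.307, -0.0, -0.952], [0.0, -1.0, 0.0]]
force: [-0.5, 0.5, 0.1]
opening: 0.575
```

```bash
python3 post.py; python3 -c "
from h import *
s=bot.read_state();R=np.array(s['tcp_rot']);print(R.T@(np.array([.4541,.2482,.0935])-s['position'])/.08)
im,P=cam('wrist');cv2.imwrite('pics/l.png',im);s2,P2=cam('side');h=np.zeros((600,800,3),np.uint8);h[:300,:400]=cv2.resize(im,(400,300));h[:300,400:]=cv2.resize(s2[160:340,210:450],(400,300));h[300:,:400]=cv2.resize(im[100:280,200:440],(400,300));h[300:,400:]=cv2.resize(s2[190:250,310:390],(400,300),interpolation=2);cv2.imwrite('pics/l2.png',h)"
```

```text
t 25.65 p [0.452  0.2458 0.1445] F [-0.5  0.5  0.1] M [ 0.01  0.07 -0.07] open 0.575 q [ 16.1  30.5 103.2  -0.   46.3 123.9]
[[-0.952 -0.    -0.307]
 [ 0.307 -0.    -0.952]
 [ 0.    -1.     0.   ]]
side ((array([339.008, 211.104]), 0.71), array([0.49523148, 0.16429927]))
top ((array([271.296, 261.792]), 0.65), array([0.46875569, 0.36183481]))
wrist ((array([495.872, 119.28 ]), 0.69), array([0.49562251, 0.14532872]))
[0.48571777 0.28358278 0.15744283] [array([ -2.7, -20.3]), array([ 40.9, -13.2]), array([-308.1,  154. ])]
clamp [0.02991591 0.03683291]
theta 3.0111820746750433
[-0.01868153  0.63856686 -0.0289421 ]
```

View pics/l2.png

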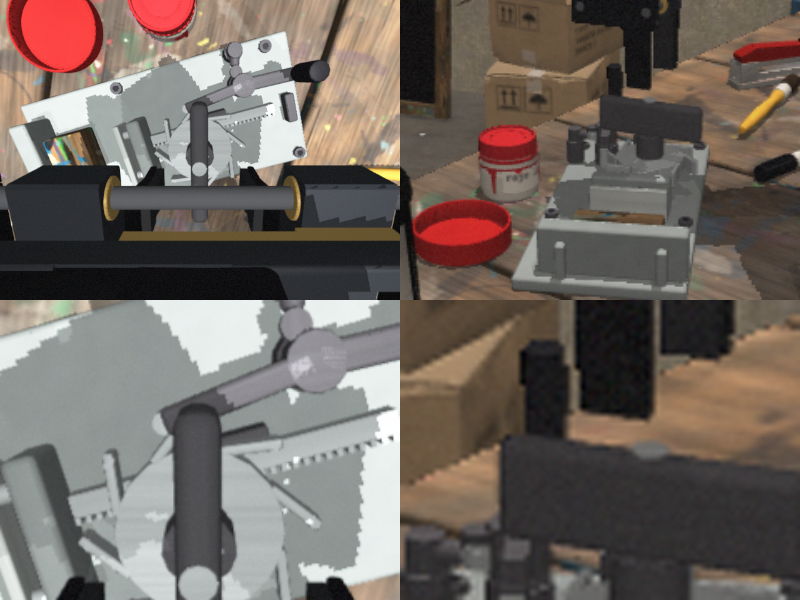

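The pawl is against the wheel but riding on a tooth: the wrist view gives a pawl angle of about 0.16. Next I grip and wind gently on.

Call:
{"name": "arm_command", "arguments": {"translation": [[-0.02,0.3,-0.03],[-0.02,0.63,-0.03],[-0.02,0.63,-0.03],[-0.02,0.63,-0.03],[-0.02,0.63,-0.03]], "rotation": [[0,0,0],[0,0,0],[0,0,0],[0,0,0],[0,0,0]], "grip": [-0.2,-0.2,-0.2,-0.2,0.4]}}

```text
time_s: 26.55
position: [0.4548, 0.2487, 0.0951]
tcp_rot: [[-0.952, 0.002, -0.305], [0.305, 0.001, -0.952], [-0.001, -1.0, -0.001]]
force: [-0.2, 0.3, 0.0]
opening: 0.561
```

Call:
{"name": "arm_command", "arguments": {"translation": [[0,0,0],[0,0,0],[0,0,0],[0,0,0],[0,0,0]], "rotation": [[0,0,0],[0,0,0],[0,0,0],[0,0,0],[0,0,0]], "grip": [0.6,0.8,1,1,1]}}

```text
time_s: 27.05
position: [0.4541, 0.248, 0.0944]
tcp_rot: [[-0.953, -0.0, -0.304], [0.304, -0.001, -0.953], [-0.0, -1.0, 0.001]]
force: [-0.8, 0.7, 0.8]
opening: 0.157
```

```bash
cat > st.py <<'E'
from h import *
s=show();R=s['tcp_rot'];print("zang",np.degrees(np.arctan2(R[1][2],R[0][2])))
for c in ('wrist','side'):
  im,P=cam(c);p=spot(c,'thumb_post');print(c,p)
  for q,k in p[:1]:
    d=atz(q,P,.085)-[.4541,.2482];y=np.radians(-2.7);d=np.array([[np.cos(y),np.sin(y)],[-np.sin(y),np.cos(y)]])@d
    v=d-[.05,-.055];print("clamp",d,"theta",np.arctan2(.004,.047)-np.arctan2(v[0],-v[1]))
E
python3 st.py
```

```text
t 27.05 p [0.4541 0.248  0.0944] F [-0.8  0.7  0.8] M [0.01 0.28 0.15] open 0.157 q [ 1.630e+01  3.570e+01  1.046e+02 -1.000e-01  3.980e+01  1.241e+02]
[[-0.953 -0.    -0.304]
 [ 0.304 -0.001 -0.953]
 [-0.    -1.     0.001]]
zang -107.72496072127673
wrist [(array([561.6  , 115.392]), 0.89)]
clamp [ 0.04800779 -0.10143825] theta 0.12777576330103046
side [(array([338.304, 208.704]), 0.58), (array([246.592, 308.304]), 0.52)]
clamp [ 0.04812265 -0.09402697] theta 0.13296863567545802
```

Call:
{"name": "arm_command", "arguments": {"translation": [[0,0,0],[0,0,0],[0,0,0],[0,0,0],[0,0,0]], "rotation": [[0,-0.04,0],[0,-0.08,0],[0,-0.12,0],[0,-0.16,0],[0,-0.2,0]], "grip": [1,1,1,1,1]}}

```text
time_s: 27.75
position: [0.4541, 0.2481, 0.0943]
tcp_rot: [[-0.995, -0.0, -0.1], [0.1, -0.0, -0.995], [0.0, -1.0, 0.0]]
force: [-0.6, -2.9, 3.3]
opening: 0.16
```

```bash
python3 st.py
```

```text
t 27.75 p [0.4541 0.2481 0.0943] F [-0.6 -2.9  3.3] M [-0.47  0.12 -0.16] open 0.16 q [ 16.3  35.7 104.6  -0.   39.8 112. ]
[[-0.995 -0.    -0.1  ]
 [ 0.1   -0.    -0.995]
 [ 0.    -1.     0.   ]]
zang -95.75556809258089
wrist [(array([586.88 , 185.424]), 0.62)]
clamp [ 0.04221128 -0.10101786] theta 0.2525672011192109
side [(array([341.824, 207.696]), 0.48)]
clamp [ 0.04295867 -0.09999383] theta 0.24013820470516453
```

Call:
{"name": "arm_command", "arguments": {"translation": [[0,0,0],[0,0,0],[0,0,0],[0,0,0]], "rotation": [[0,-0.025,0],[0,-0.05,0],[0,-0.07,0],[0,-0.07,0]], "grip": [1,1,1,1]}}

```text
time_s: 28.35
position: [0.4541, 0.2481, 0.0943]
tcp_rot: [[-1.0, -0.0, -0.027], [0.027, -0.0, -1.0], [0.0, -1.0, 0.0]]
force: [-0.7, -4.6, 5.4]
opening: 0.163
```

```bash
python3 st.py
```

```text
t 28.35 p [0.4541 0.2481 0.0943] F [-0.7 -4.6  5.4] M [-0.59  0.18  0.03] open 0.163 q [ 16.3  35.7 104.6  -0.   39.8 107.9]
[[-1.    -0.    -0.027]
 [ 0.027 -0.    -1.   ]
 [ 0.    -1.     0.   ]]
zang -91.56102914132168
wrist []
side [(array([344.   , 205.824]), 0.52)]
clamp [ 0.04070818 -0.11033923] theta 0.2512566537380882
```

Call:
{"name": "arm_command", "arguments": {"translation": [[0,0,0],[0,0,0],[0,0,0]], "rotation": [[0,-0.015,0],[0,-0.03,0],[0,-0.03,0]], "grip": [1,1,1]}}

```text
time_s: 28.85
position: [0.4541, 0.2481, 0.0943]
tcp_rot: [[-1.0, -0.0, 0.004], [-0.004, -0.0, -1.0], [0.0, -1.0, 0.0]]
force: [-0.8, -4.0, 4.9]
opening: 0.161
```

```bash
python3 st.py; python3 -c "
from h import *
a=cv2.imread('pics/a_side.png');l,P=cam('side');w,_=cam('wrist');t,_=cam('top')
cv2.imwrite('pics/m_side.png',l)
h=np.zeros((600,800,3),np.uint8)
for i,im in enumerate((a,l)): h[:300,400*i:400*i+400]=cv2.resize(im[190:250,310:390],(400,300),interpolation=2)
h[300:,:400]=cv2.resize(w,(400,300));h[300:,400:]=cv2.resize(t[210:300,290:410],(400,300));cv2.imwrite('pics/m.png',h)"
```

```text
t 28.85 p [0.4541 0.2481 0.0943] F [-0.8 -4.   4.9] M [-0.65  0.1  -0.02] open 0.161 q [ 16.3  35.7 104.6  -0.   39.8 106.1]
[[-1.    -0.     0.004]
 [-0.004 -0.    -1.   ]
 [ 0.    -1.     0.   ]]
zang -89.77328302683024
wrist [(array([593.792, 209.904]), 0.66)]
clamp [ 0.0434232 -0.1006582] theta 0.2279619474459259
side [(array([337.92 , 207.312]), 0.55), (array([276.608, 270.72 ]), 0.17)]
clamp [ 0.04990477 -0.10121883] theta 0.08696229691554605
```

View pics/m.png

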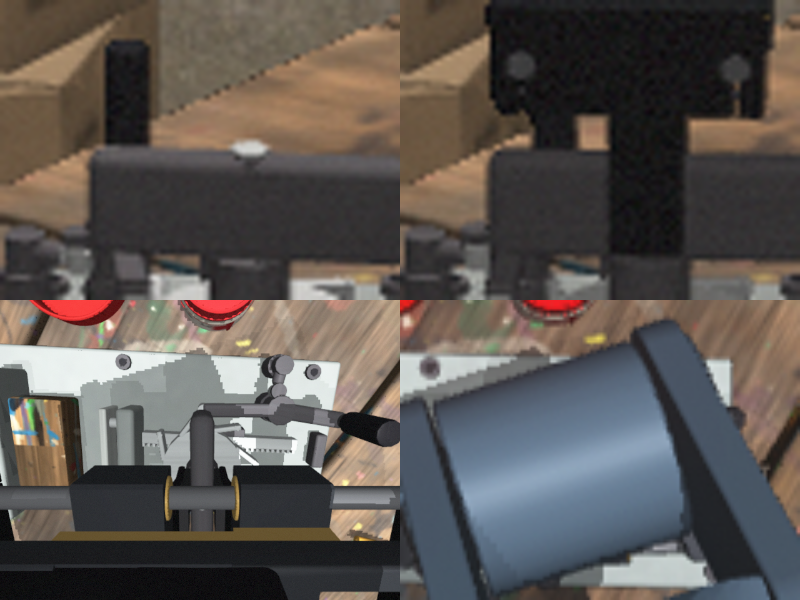

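The post is still about 5 px to the right of its home column in the side view, so the pawl is still riding. I'll keep winding in small steps and track the post's left edge.

```bash
cat > edge.py <<'E'
from h import *
def ed(im):
    r=cv2.cvtColor(im,cv2.COLOR_BGR2GRAY)[214:218,320:362].mean(0);return np.round(r[5:34]).astype(int)
s=bot.read_state();R=s['tcp_rot'];print("zang",np.degrees(np.arctan2(R[1][2],R[0][2])),"Mz",s['moment'][2])
im,_=cam('side');print(ed(im))
if __import__('sys').argv[1:]:
    for f in ('a_side','m_side'):print(f,ed(cv2.imread(f'pics/{f}.png')))
E
python3 edge.py 1
```

```text
zang -89.77968418987213 Mz -0.09271257549371244
[ 69  65  56  53  63  74  72  69  82  86  86  60  23  26  26  24  24  22
  23  31  74 131 132 132 132 128  72  22  23]
a_side [ 68  64  56  54  62  70  20  21  27  24  26  24  26  24  45 110 130 130
 129 128 129 132 132 132 132 132 133 132 132]
m_side [ 68  65  57  56  62  74  72  68  82  85  87  58  23  26  27  26  24  25
  24  30  74 132 131 132 132 128  72  20  24]
```

Call:
{"name": "arm_command", "arguments": {"translation": [[0,0,0],[0,0,0],[0,0,0]], "rotation": [[0,-0.015,0],[0,-0.03,0],[0,-0.03,0]], "grip": [1,1,1]}}

```text
time_s: 29.55
position: [0.4541, 0.2482, 0.0943]
tcp_rot: [[-0.999, -0.0, 0.035], [-0.035, -0.0, -0.999], [0.0, -1.0, 0.0]]
force: [-0.9, -3.6, 5.2]
opening: 0.159
```

```bash
python3 edge.py
```

```text
zang -87.96664888853185 Mz 0.016890924733418463
[ 68  64  56  55  64  74  71  69  83  84  63  21  26  25  24  26  24  23
  34  83 130 131 132 132 133 133 126  24  21]
```

Call:
{"name": "arm_command", "arguments": {"translation": [[0,0,0],[0,0,0],[0,0,0]], "rotation": [[0,-0.015,0],[0,-0.025,0],[0,-0.025,0]], "grip": [1,1,1]}}

```text
time_s: 29.9
position: [0.4541, 0.2482, 0.0943]
tcp_rot: [[-0.998, -0.0, 0.061], [-0.061, -0.0, -0.998], [0.0, -1.0, 0.0]]
force: [-0.6, -3.3, 5.2]
opening: 0.157
```

```bash
python3 edge.py
```

```text
zang -86.48751826751551 Mz -0.030892502861390152
[ 68  65  56  54  63  70  24  23  24  27  24  26  23  21  44 108 131 130
 128 129 130 132 132 132 132 132 126  46  23]
```

The post's edge is back exactly at its home column, so the pawl has dropped in. Releasing and retreating.

Call:
{"name": "arm_command", "arguments": {"translation": [[0,0,0],[0,0,0],[0,0,0],[0,-0.2,0],[0,-0.4,0]], "rotation": [[0,0,0],[0,0,0],[0,0,0],[0,0,0],[0,0,0]], "grip": [0.4,0.2,0,0,0]}}

```text
time_s: 30.45
position: [0.4537, 0.2486, 0.1258]
tcp_rot: [[-0.998, -0.002, 0.061], [-0.061, -0.0, -0.998], [0.002, -1.0, -0.0]]
force: [0.2, -0.5, -0.3]
opening: 0.474
```

Call:
{"name": "arm_command", "arguments": {"translation": [[0,-0.5,0],[0,-1,0],[0,-1,0]], "rotation": [[0,0,0],[0,0,0],[0,0,0]], "grip": [0,0,0]}}

```text
time_s: 30.75
position: [0.4576, 0.2499, 0.2109]
tcp_rot: [[-0.998, 0.011, 0.062], [-0.062, 0.004, -0.998], [-0.011, -1.0, -0.003]]
force: [0.3, -0.1, 0.0]
opening: 0.497
```

Call:
{"name": "arm_command", "arguments": {"translation": [[0,-0.4,0.5],[0,-0.8,1],[0,-0.8,1],[0,-0.8,1]], "rotation": [[0,0,0],[0,0,0],[0,0,0],[0,0,0]], "grip": [0,0,0,0]}}

```text
time_s: 31.15
position: [0.4593, 0.1681, 0.2702]
tcp_rot: [[-0.998, 0.001, 0.059], [-0.059, 0.001, -0.998], [-0.001, -1.0, -0.001]]
force: [0.1, 0.2, -0.5]
opening: 0.501
```

```bash
python3 edge.py; python3 look.py z; python3 -c "
import cv2,numpy as np
s,t,w=[cv2.imread(f'pics/z_{c}.png') for c in ('side','top','wrist')]
h=np.zeros((600,800,3),np.uint8)
h[:300,:400]=cv2.resize(s[160:340,210:450],(400,300));h[:300,400:]=cv2.resize(t[160:340,200:440],(400,300));h[300:,:400]=cv2.resize(w,(400,300));h[300:,400:]=cv2.resize(w[60:240,200:440],(400,300));cv2.imwrite('pics/z2.png',h)"
```

```text
zang -86.61593334816409 Mz 0.0252235922340271
[ 67  64  56  56  64  70  25  22  25  28  28  27  24  20  44 109 131 130
 128 128 129 131 132 132 132 132 132 132 133]
t 31.2 p [0.4585 0.1687 0.2694] F [0.4 0.2 0.3] M [ 0.   -0.01 -0.  ] open 0.502 q [ 7.  17.9 99.4  0.  62.8 93.6]
[[-0.998 -0.001  0.06 ]
 [-0.06   0.001 -0.998]
 [ 0.001 -1.    -0.001]]
side handle [(array([358., 225.]), 0.73)]
side thumb_post [(array([332., 211.]), 0.77)]
side jaw_back [(array([276., 272.]), 0.63), (array([347., 264.]), 0.58)]
side clamp [(array([360., 279.]), 0.88)]
side ink_pot [(array([335., 206.]), 0.43)]
side lid [(array([249., 308.]), 0.67), (array([361., 280.]), 0.24)]
top handle [(array([332., 269.]), 0.76)]
top thumb_post [(array([332., 268.]), 0.33)]
top jaw_back [(array([307., 265.]), 0.75)]
top clamp [(array([332., 265.]), 0.7)]
top block [(array([336., 203.]), 0.62), (array([271., 260.]), 0.6)]
top ink_pot [(array([336., 202.]), 0.76)]
top lid [(array([281., 194.]), 0.66)]
wrist handle [(array([226., 215.]), 0.88)]
wrist thumb_post [(array([357., 163.]), 0.67)]
wrist jaw_back [(array([174.
[... 198 characters left out ...]
8)]
wrist lid [(array([139.,  21.]), 0.81)]
handle [0.4556 0.2485 0.093 ] [array([1.3, 0.1]), array([ 0.2, -1.4]), array([-0.9, -0.8])]
thumb_post [0.488  0.2074 0.1023] [array([ 8.1, -0.8]), array([ 22.4, -19.2]), array([-81.7,  15.1])]
jaw_back [0.5147 0.3116 0.0452] [array([39.2, -2.8]), array([ -8.5, -26. ]), array([ -7.8, -56.9])]
clamp [4.569e-01 2.466e-01 2.000e-04] [array([-2.4, -0.1]), array([0.5, 2.8]), array([-0.7, -0.1])]
ink_pot [0.537  0.23   0.1216] [array([-27.6,  -4. ]), array([ 5.8, 18.6]), array([-15.8,  52.7])]
lid [ 0.6118  0.3504 -0.0033] [array([-1.9, -0.6]), array([-0.6,  0.8]), array([2.1, 3.3])]
block [0.5269 0.2377 0.2979] [array([5.3, 8.5]), array([-32.6, -59.2])]
```

View pics/z2.png

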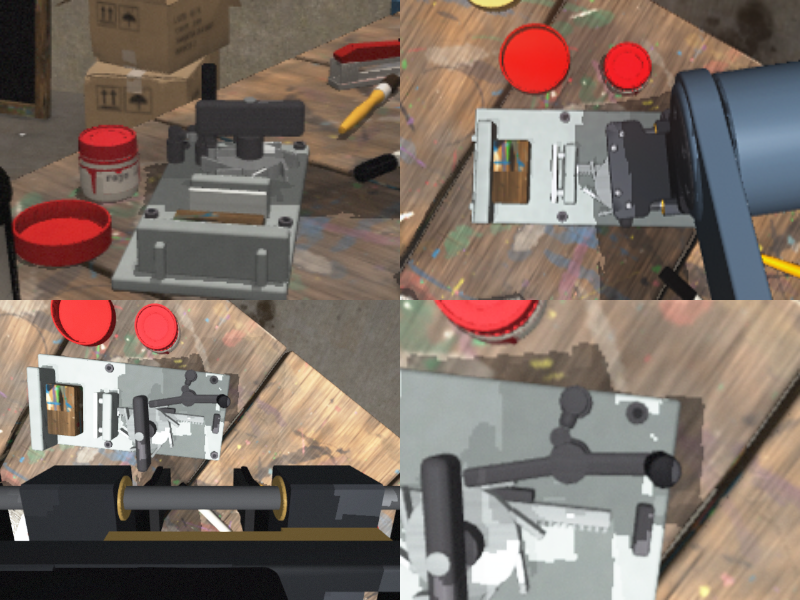

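The final view shows the post in its home column, the jaw back, and the block against the fence. The lid and ink pot stand where they were, and the arm is clear.

```bash
python3 -c "from h import *;print(bot.hand_in())"
```

```text
the job is handed in; nothing more can be done
None
```

The job is done and handed in at about 31 s of robot time, well inside the 72 s limit. No verdict was reported.

**What I did**
1. Wound the handle on about 0.17 rad to unload the pawl.
2. Pushed the thumb post over; the cameras put it at clamp (21, −92) mm, which is thrown off.
3. Eased the drum back about 204° in a single grip. The stop showed as a rising torque at about 3.4 rad, the figure expected.
4. Flicked the pawl back in and wound on in small steps until it dropped.

**Last checks**
- **Pawl:** in the side view the thumb post is back in exactly the pixel column it had at the start, so it reads fully home. This held after I let go.
- **Drum:** the pawl dropped about 21° back from the stop, at about 3.04 rad.
- **Jaw:** it sits far back from the block and near the drum. I judged this from the pictures and the stop torque, because the last jaw position worked out from the networks was wrong.
- **Block and bystanders:** the block, lid and ink pot look unmoved.
- **Forces:** the highest wrist force I read was about 17 N, from the first, slightly off-centre grip on the handle.

**What disagreed:** some late network points clashed between cameras, for the post, jaw, ink pot and block. I relied on the pictures and the edge check instead.

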